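# Let down the vial lift with its release valve and load the rack

## Task

The small hydraulic lift is holding a rack of sample vials above the analyser's white infeed deck. Crack its red T-handled release valve open just far enough (anticlockwise, less than a quarter turn) that the platform sinks steadily under its own load, slower than 3 cm a second and never pushed by hand, until it is all the way down and level with the deck, and only then turn the valve shut again, snug but not forced. Then slide the rack, without lifting it, across onto the deck until it rests gently against the red end stop; leave everything else on the bench where it stands.

Things in the scene. Friction and masses are not known exactly. Their poses are not given: they have to be found in the camera images.
- station: the fixed loading station: a grey base plate 290 x 310 x 12 mm that carries everything below. Origin at table height; its +y axis is the way the rack slides (lift at -y, deck at +y); the blue valve block (62 x 70 mm, top 74 mm above the table) stands on its -x side.
- valve_grip (a point): the middle of the red T handle of the release valve, on its vertical turning axis, 136 mm above the table. The handle is a bar 56 mm long (along this point's own x axis), 12 mm wide and 24 mm high (from 124 to 148 mm above the table) on a bare 14 mm stem; a white dot marks its +x end. Valve axis at (-125, 0) mm in the station's frame.
- valve (a joint): valve angle, rad: 0 shut, growing anticlockwise from above to 1.5; starts at 0 to 0.12; below 0.12 counts as shut. The lift is held (leaking under 0.5 mm/s) up to a cracking angle set by the unknown load, between 0.15 and 0.95; beyond it the speed grows 5 to 20 mm/s per 0.1 rad, lagging 0.3 s. Turns stiffly (0.2 N m), stays put. The seat gives: about -0.03 at 0.5 N m; spoiled at -0.08 (1 N m).
- lift (a joint): how far the lift platform has sunk, m: 0 at the top where it starts, 0.050 at the bottom stop.
- lift_top (a point): centre of the top face of the aluminium lift platform, 84 x 104 mm (station x, y) and 12 mm thick; 120 mm above the table at the start, 70 mm when down. Two steel rails 10 mm high along y, 66 mm apart inside, guide the rack; both ends are open. Centred at (0, -56) mm in the station's frame.
- rack_mid (a point): centre of the white plastic vial rack's block, 60 mm (x) x 100 mm (y) x 30 mm (z); this point lies 15 mm above its underside. Capped vials fixed in it stand to 48 mm above the underside. It weighs 0.2 to 0.53 kg and starts on the platform between the rails, its axes nearly along the station's. To be pushed on its -y end face, about flush with the platform's -y edge; only the base plate lies behind it.
- home (a point): the point on the infeed deck's surface, 68.5 mm above the table (1.5 mm lower than the lowered platform), above which the rack's centre stands when its +y end touches the end stop. Axes as the station's; 114 mm in +y from the platform's centre. The deck is 84 x 118 mm, its rails 12 mm high and 68 mm apart inside, level with the lowered platform and 4 mm from it.
- end_stop: red plate 84 x 10 x 36 mm, rigid, across the +y end of the deck; its origin is the centre of its lower edge; its -y face is 5 mm before the origin and 50 mm beyond the home point. It may be pressed with at most 25 N.
- vial_a: loose amber vial with a blue cap, 15 mm across, 33 mm high, standing on the base plate; leave alone
- vial_b: loose amber vial with a green cap, 15 mm across, 33 mm high, standing on the base plate; leave alone
- wash_bottle: white bottle with red cap, 64 mm across, 170 mm high; leave alone
- tip_box: clear box with blue lid, 122 x 87 x 62 mm; leave alone
- empty_tray: white empty grid tray, 100 x 200 x 30 mm; leave alone
- jar: amber jar with white lid, 60 mm across, 70 mm high; leave alone

How it is judged:
By the outcome, as a careful person would: the job done as asked, in the order asked, and still so for the second after the job is handed in, with the robot touching nothing.
It also fails if it takes over 72 s, if anything falls off the work surface, if the arm or the gripper's body presses on something with over 40 N, if the wrist force passes 120 N, or if a joint passes its speed limit or range.

## Robot

A 7-joint arm with a two-finger parallel gripper is mounted at the origin on the work surface. World frame = base frame: x ahead of the robot, y to its left, z up, the work surface at z = 0. Lengths are in mm, angles in rad, forces in N, time in s.
With the tool pointing down it reaches from about 425 to 875 mm from the base axis. Payload 4.7 kg.
Tool frame: the origin (TCP) lies where the fingers leave the gripper's body, on its centre line; the fingertips stand tcp_to_tips ahead of it and the grasp point (between the pads) lies 51 mm ahead of it (tcp_to_tips is the distance from the TCP to the fingertips, in mm); z points along the fingers, y is the line along which they close (so a half turn about z gives the same grasp; the last joint's range is limited). The gripper opens to 87 mm and grips with 3 to 60 N. Pads are 19 mm wide; open, the fingers measure 117 mm over their backs; the gripper's body (75 mm by 190 mm) begins 51 mm behind the grasp point.
Start: joints at [-1.279, 0.321, -0.07, 1.45, 0.023, 1.371, -0.057], TCP at [178.279, 625.088, 292.287] pointing down, gripper open.
Joint ranges: [-2.86, 2.86], [-0.3, 2.09], [-1.38, 1.24], [0.06, 2.45], [-1.56, 4.7], [0.09, 2.05], [-2.69, 2.69]. Speed limits (rad/s): [2.57, 2.57, 3.14, 3.14, 3.14, 3.14, 3.14].

## Interface

Orientations are given as a unit quaternion [x, y, z, w].
In Python, from plant import * gives the robot as it stands.
- The arm moves only by the tool carry_out, never from a script. Its argument "targets" is one flat list of numbers, 7 for each row, row after row: the shift along the world's x, y, z as a fraction of full scale, then the turn, a rotation vector about the world's x, y, z as a fraction of full scale, then the closure, from -1 (fully open) to 1 (shut). A call has 1 to 10 rows; each row shifts and turns the commanded pose from where the row before left it; what a row does not reach is not made up. Full scale, the value 1, is 0.2 m for a shift and 1.5 rad for a turn. A row lasts 1/12 s, in which the tool goes at most 41.7 mm and 7.16 degrees, less where a joint would pass 70% of its speed; a pose out of reach is approached as far as the arm can. A call with a number of a shift or a turn outside -1 to 1 is refused whole. A call with a gripper value outside its range is refused whole. The fingers move at their own pace and stop on an object; "squeeze" is the grip in N (left out, the last holds). Time passes only in rows, so rows that do not move let the fingers close. It gives the time, the measured TCP pose, the force, the opening and the grip force at its end, in the units of the state.
- observe(): the state, without advancing time (a new reading comes with each control period).
- read_camera(name): name is "scene" or "top" or "wrist"; returns a dict with "color" (400x640x3 uint8, red, green, blue), "vertical_fov" (degrees; the focal length in pixels is half the picture's height over the tangent of half this angle, whatever the lens; pixels are square), "cx", "cy" (the principal point, pixels), "distortion" ([k1, k2, p1, p2, k3] as OpenCV has them; the pictures are not rectified), "eye" and "attitude" of the camera in the world. Camera axes: x right, y down, z forward; pixel columns grow to the right and rows downward; lengths in mm; the calibration is good to about 2 mm. A picture is of the moment at which its call begins. There is no depth.
- hand_in(): hands the job in; it is judged then, once.
The state is a dict: "t": time; "joints": joint angles; "qvel": joint speeds; "tau": joint torques, N m; "tool_pos": TCP position; "eef_rot": TCP orientation; "wrist_force": force on the tool from outside, world axes, zero at the start; "moment": the same for the moment, N m; "gripper_width": finger opening in mm; "grip_force": force on a finger pad.
Only numpy, scipy, OpenCV 4.12 (cv2) and the standard library are available. Lean on these libraries where they do the work, as an engineer would, in place of code of your own. Each camera call takes 0.05 s, during which the arm holds its last target. There are 200 camera calls.

## Working session

There is one attempt and no reset: what is moved stays moved. The work goes in short steps, Python scripts to look and compute and a tool call to move; the robot and the scene stay as the last step left them, time stands still between calls to the robot, and variables do not carry over. Pictures are saved under pics/ and viewed, at most 10 in all, crops included, and the job is handed in when it is done.

Besides the shell and the picture viewer there is one more tool, called after ">>>" as name(argument=value, ...) on one line, values as JSON. carry_out: Moves the arm, as the interface text tells. Shift numbers are shares of 0.2 m and turn numbers shares of 1.5 rad, none past 1 either way. Its arguments: {"type":"object","properties":{"targets":{"type":"array","items":{"type":"number","minimum":-1,"maximum":1}},"squeeze":{"type":"number"}},"required":["targets"]}

```bash
mkdir -p pics; ls; python3 - <<'E'
from plant import *
import cv2
s=observe();print({k:s[k] for k in s})
for n in("scene","top"):
    c=read_camera(n);cv2.imwrite(f"pics/{n}0.png",c["color"][:,:,::-1]);print({k:c[k] for k in c if k!="color"})
E
```

```text
pics
{'t': 0.0, 'joints': array([-1.27889512,  0.3218377 , -0.07008933,  1.45169231,  0.02258977,
        1.37077106, -0.05693916]), 'qvel': array([-8.93594910e-04,  9.92297563e-05, -6.81033435e-04, -2.11854841e-03,
        4.51966707e-04,  1.16462594e-03,  7.01150999e-04]), 'tau': array([ 3.33510934e-04, -4.91277766e+01, -4.03899886e-01, -3.12532496e+01,
       -6.41273288e-02,  4.34179860e-02,  1.59121837e-04]), 'tool_pos': array([178.17772553, 624.66501648, 291.14316329]), 'eef_rot': array([ 1.38457244e-01,  9.90367946e-01, -9.56454377e-04, -9.01208238e-05]), 'wrist_force': array([ 0.03058313, -0.7177657 ,  0.34212125]), 'moment': array([ 0.04411138,  0.08461196, -0.00274318]), 'grip_force': 0.0, 'gripper_width': 86.83687302467104}
{'vertical_fov': 50.63611795359975, 'cx': 316.882500439085, 'cy': 205.8459722625776, 'distortion': array([0.01245891, 0.        , 0.        , 0.        , 0.        ]), 'eye': array([1403.92903156,  132.79757699,  806.74509891]), 'attitude': array([ 0.56965608,  0.70066479, -0.32843609, -0.27693054])}
{'vertical_fov': 44.473851859183206, 'cx': 318.7408387729481, 'cy': 204.01191626738196, 'distortion': array([-0.09727758,  0.        ,  0.        ,  0.        ,  0.        ]), 'eye': array([ 3.42568328e+02, -1.46113108e+00,  1.49691091e+03]), 'attitude': array([ 0.70814607, -0.70188827,  0.05338954, -0.0550596 ])}
```

View pics/scene0.png

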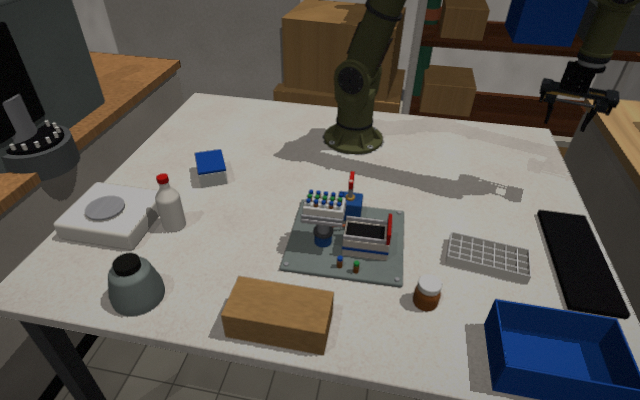

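View pics/top0.png

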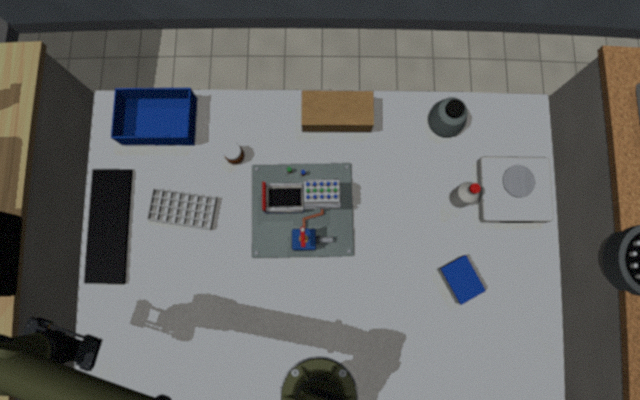

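```bash
python3 -c "
import plant;print([ (k,getattr(plant,k)) for k in dir(plant) if k[0]!='_'])"
```

```text
[('PlanningError', <class 'plant.PlanningError'>), ('hand_in', <function connect.<locals>.done at 0x7ff6bf89b7e0>), ('observe', <function make.<locals>.<lambda> at 0x7ff6bf9285e0>), ('read_camera', <function make.<locals>.drawn_camera at 0x7ff6bf9280e0>), ('tcp_to_tips', 69.7)]
```

```bash
cat > h.py <<'E'
import numpy as np,cv2
from plant import *
from scipy.spatial.transform import Rotation as R
def K(c):
    f=200/np.tan(np.radians(c["vertical_fov"]/2));return np.array([[f,0,c["cx"]],[0,f,c["cy"]],[0,0,1.]])
def ray(c,p):
    u=cv2.undistortPoints(np.array([[p]],float),K(c),c["distortion"])[0,0]
    return R.from_quat(c["attitude"]).apply([u[0],u[1],1.])
def onz(c,p,z):
    d=ray(c,p);return c["eye"]+d*(z-c["eye"][2])/d[2]
def proj(c,P):
    q=R.from_quat(c["attitude"]).inv().apply(np.atleast_2d(P)-c["eye"])
    return cv2.projectPoints(q,np.zeros(3),np.zeros(3),K(c),c["distortion"])[0][:,0]
def tri(c1,p1,c2,p2):
    d1,d2=ray(c1,p1),ray(c2,p2)
    A=np.stack([d1,-d2],1);t=np.linalg.lstsq(A,c2["eye"]-c1["eye"],rcond=None)[0]
    a,b=c1["eye"]+t[0]*d1,c2["eye"]+t[1]*d2;return (a+b)/2,np.linalg.norm(a-b)
def crop(c,x,y,w,h,k,n):
    cv2.imwrite(n,cv2.resize(c["color"][y:y+h,x:x+w,::-1],None,fx=k,fy=k,interpolation=cv2.INTER_CUBIC))
E
python3 - <<'E'
from h import *
a=read_camera("top");b=read_camera("scene")
A=cv2.resize(a["color"][155:265,240:365],None,fx=4.8,fy=4.8,interpolation=2)
B=cv2.resize(b["color"][165:285,280:410],None,fx=4.8,fy=4.8,interpolation=2)
cv2.imwrite("pics/t1.png",A[:,:,::-1]);cv2.imwrite("pics/s1.png",B[:,:,::-1])
for p in((253,165),(351,163),(354,257),(252,258)):print(onz(a,p,12))
E
```

```text
[693.6231996  209.19483123  12.        ]
[702.47609352 -96.22715104  12.        ]
[ 411.0377266  -105.03781541   12.        ]
[405.04692452 203.80454967  12.        ]
```

View pics/t1.png

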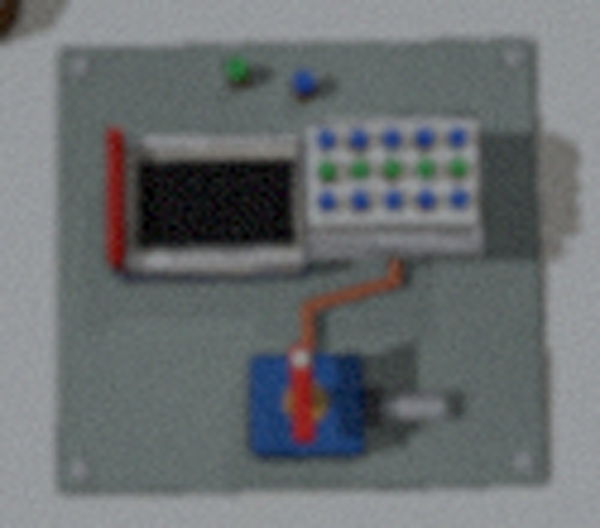

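View pics/s1.png

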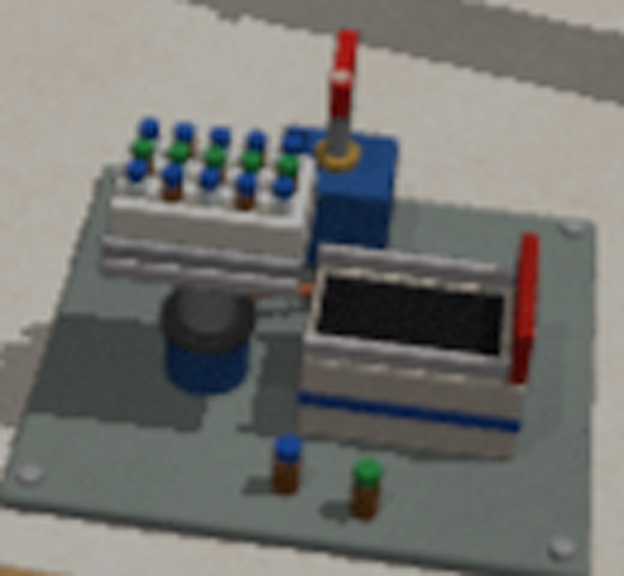

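```bash
python3 - <<'E'
from h import *
a=read_camera("top");b=read_camera("scene")
T=lambda x,y:(240+(x+.5)/4.8-.5,155+(y+.5)/4.8-.5); S=lambda x,y:(280+(x+.5)/4.8-.5,165+(y+.5)/4.8-.5)
C=[onz(a,T(*p),12) for p in((62,42),(536,40),(547,482),(58,490))]  # (+x+y),(+x-y),(-x-y),(-x+y)
C=np.array(C)[:,:2];print(C.round(1))
L=np.array([[145,155],[145,-155],[-145,-155],[-145,155]])
H,_=cv2.estimateAffinePartial2D(L.astype(float),C);yaw=np.arctan2(H[1,0],H[0,0]);print("station",H.round(3),yaw)
Cs=np.array([onz(b,S(*p),12)[:2] for p in((595,220),(588,575),(2,500),(108,165))]);print("scene corners",Cs.round(1))
print("dot",tri(a,T(300,354),b,S(343,76)))
print("far",tri(a,T(304,440),b,S(348,33)))
print("dot z148",onz(a,T(300,354),148),onz(b,S(343,76),148)," far",onz(a,T(304,440),148),onz(b,S(348,33),148))
print("valve pred",H@[-125,0,1],"home",H@[0,58,1],"rack",H@[0,-56,1])
E
```

```text
[[ 698.9  210.9]
 [ 702.7  -97.1]
 [ 417.  -103.7]
 [ 409.   204.9]]Traceback (most recent call last):
  File "<stdin>", line 7, in <module>
cv2.error: OpenCV(4.12.0) /io/opencv/modules/calib3d/src/ptsetreg.cpp:1108: error: (-215:Assertion failed) count >= 0 && to.checkVector(2) == count in function 'estimateAffinePartial2D'
```

```bash
python3 - <<'E'
from h import *
a=read_camera("top");b=read_camera("scene")
T=lambda x,y:(240+(x+.5)/4.8-.5,155+(y+.5)/4.8-.5); S=lambda x,y:(280+(x+.5)/4.8-.5,165+(y+.5)/4.8-.5)
C=np.array([onz(a,T(*p),12) for p in((62,42),(536,40),(547,482),(58,490))])[:,:2].copy()
L=np.array([[145,155],[145,-155],[-145,-155],[-145,155.]])
H,_=cv2.estimateAffinePartial2D(L,C);yaw=np.arctan2(H[1,0],H[0,0]);print("station",H.round(3),yaw)
Cs=np.array([onz(b,S(*p),12)[:2] for p in((588,575),(2,500),(108,165),(595,220))]);print("scene corners",Cs.round(1))
print("dot",tri(a,T(300,354),b,S(343,76)))
print("far",tri(a,T(304,440),b,S(348,33)))
print("dot z148",onz(a,T(300,354),148),onz(b,S(343,76),148)," far",onz(a,T(304,440),148),onz(b,S(348,33),148))
print("valve pred",H@[-125,0,1],"home",H@[0,58,1],"rack",H@[0,-56,1])
E
```

```text
station [[ 9.96000e-01 -2.20000e-02  5.57596e+02]
 [ 2.20000e-02  9.96000e-01  5.36210e+01]] 0.022467079132679212
scene corners [[696.1 212.9]
 [709.3 -90.5]
 [420.9 -99.9]
 [409.9 204.7]]
dot (array([482.60499401,  48.87416051, 147.68151628]), np.float64(1.4349273907701117))
far (array([433.34778445,  45.69084254, 143.11590611]), np.float64(0.7097058752514862))
dot z148 [482.64743409  48.14873413 148.        ] [482.94743342  49.62512017 148.        ]  far [433.05760642  45.16900348 148.        ] [440.43912821  46.6807429  148.        ]
valve pred [433.08570133  50.82302   ] home [556.29754794 111.39353015] rack [558.8491852   -2.15963364]
```

>>> carry_out(targets=[0.126,-0.1475,0,0,0,-0.08,-1,0.126,-0.1475,0,0,0,-0.08,-1,0.126,-0.1475,0,0,0,-0.08,-1,0.126,-0.1475,0,0,0,-0.08,-1,0.126,-0.1475,0,0,0,-0.08,-1,0.126,-0.1475,0,0,0,-0.08,-1,0.126,-0.1475,0,0,0,-0.08,-1,0.126,-0.1475,0,0,0,-0.08,-1,0.126,-0.1475,0,0,0,-0.08,-1,0.126,-0.1475,0,0,0,-0.08,-1], squeeze=25)

```text
t: 1.23
tool_pos: [431.2, 328.5, 292.6]
eef_rot: [0.676, 0.737, 0.0, -0.0]
wrist_force: [-0.1, 0.0, -0.7]
gripper_width: 86.8
grip_force: 0.0
```

>>> carry_out(targets=[0.0145,-0.1415,0,0,0,-0.08,-1,0.0145,-0.1415,0,0,0,-0.08,-1,0.0145,-0.1415,0,0,0,-0.08,-1,0.0145,-0.1415,0,0,0,-0.08,-1,0.0145,-0.1415,0,0,0,-0.08,-1,0.0145,-0.1415,0,0,0,-0.08,-1,0.0145,-0.1415,0,0,0,-0.08,-1,0.0145,-0.1415,0,0,0,-0.08,-1,0.0145,-0.1415,0,0,0,-0.08,-1,0.0145,-0.1415,0,0,0,-0.08,-1])

```text
t: 2.07
tool_pos: [459.2, 45.7, 292.6]
eef_rot: [0.974, 0.227, 0.0, -0.0]
wrist_force: [-0.5, -0.4, -0.1]
gripper_width: 87.5
grip_force: 0.0
```

>>> carry_out(targets=[0,0,0,0,0,-0.08,-1,0,0,0,0,0,-0.08,-1,0,0,0,0,0,-0.08,-1,0,0,0,0,0,0,-1])

```text
t: 2.4
tool_pos: [459.3, 46.8, 292.5]
eef_rot: [0.999, 0.05, 0.0, -0.0]
wrist_force: [-0.2, 0.3, 0.4]
gripper_width: 86.7
grip_force: 0.0
```

```bash
python3 - <<'E'
from h import *
s=observe();print(s["t"],s["joints"].round(3),s["tool_pos"],R.from_quat(s["eef_rot"]).as_matrix().round(3))
c=read_camera("wrist");print({k:c[k] for k in c if k!="color"});cv2.imwrite("pics/w1.png",c["color"][:,:,::-1])
E
```

```text
2.4 [-0.67  -0.11   0.48   1.91   0.052  1.329 -1.676] [459.28566604  46.79363178 292.49087309] [[ 0.995  0.1    0.   ]
 [ 0.1   -0.995  0.   ]
 [ 0.    -0.    -1.   ]]
{'vertical_fov': 71.35142916851284, 'cx': 321.0372244719616, 'cy': 199.55554161412408, 'distortion': array([-0.03212228,  0.        ,  0.        ,  0.        ,  0.        ]), 'eye': array([541.36543317,  54.34942153, 384.21927722]), 'attitude': array([ 0.73380843, -0.66293822, -0.09954875,  0.1101279 ])}
```

View pics/w1.png

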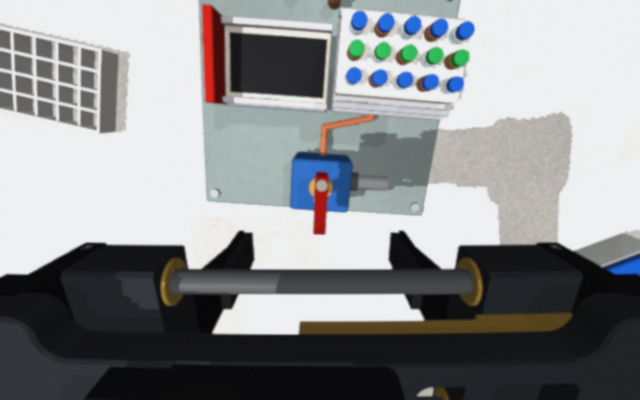

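```bash
python3 - <<'E'
from h import *
c=read_camera("wrist");a=read_camera("top")
T=lambda x,y:(240+(x+.5)/4.8-.5,155+(y+.5)/4.8-.5)
print("dot",onz(c,(321.5,185),148),"far edge",onz(c,(319.5,234),148))
print(tri(c,(321.5,185),a,T(300,354)),tri(c,(319.5,234),a,T(304,440)))
print("stop edge -y",onz(c,(222,102),80), "rail", onz(c,(330,108),80))
p,q=(onz(c,x,12) for x in((206,202),(422,214)));print("corners -x",p,q,np.arctan2(-(q-p)[0],(p-q)[1]))
print(proj(c,[[459,47.5,241.5-18.7]]))
# yaw by red mask
m=cv2.inRange(c["color"],(110,0,0),(255,70,70));m[:150]=0;m[260:]=0;m[:,:280]=0;m[:,360:]=0
ys,xs=np.nonzero(m);P=np.array([onz(c,(x,y),148)[:2] for x,y in zip(xs,ys)]);print(len(P),P.mean(0),P.min(0),P.max(0))
w,v=np.linalg.eigh(np.cov(P.T));print("yaw",np.arctan(v[1,1]/v[0,1]))
E
```

```text
dot [482.41778558  48.22223748 148.        ] far edge [435.9609778   45.05883587 148.        ]
(array([482.57578802,  48.18309546, 148.59101888]), np.float64(0.1140431735022401)) (array([433.46563719,  45.0933085 , 142.50146038]), np.float64(0.5371279450584243))
stop edge -y [542.80061221 158.59870371  80.        ] rail [548.49682975  46.34927637  80.        ]
corners -x [406.69509602 203.52144497  12.        ] [ 421.57278116 -102.77774783   12.        ] -0.04853424960767844
[[318.88820189 248.81009713]]
504 [461.36082832  47.1196262 ] [436.61323809  41.48141029] [509.38192407  53.72118359]
yaw 0.05559291044018939
```

```bash
python3 - <<'E'
from h import *
c=read_camera("wrist");a=read_camera("top");b=read_camera("scene")
T=lambda x,y:(240+(x+.5)/4.8-.5,155+(y+.5)/4.8-.5); S=lambda x,y:(280+(x+.5)/4.8-.5,165+(y+.5)/4.8-.5)
print(tri(a,T(305,403),b,S(338,155)),onz(a,T(305,403),78),onz(b,S(338,155),78))
for n,k,box in(("top",a,(290,225,320,250)),("scene",b,(340,190,360,203)),("wrist",c,(300,165,345,205))):
    x0,y0,x1,y1=box;h=cv2.cvtColor(k["color"],cv2.COLOR_RGB2HSV)
    m=cv2.inRange(h,(10,90,60),(28,255,255))[y0:y1,x0:x1];ys,xs=np.nonzero(m)
    if len(xs):
        p=((xs.min()+xs.max())/2+x0,(ys.min()+ys.max())/2+y0);print(n,len(xs),p,(xs.min()+x0,xs.max()+x0,ys.min()+y0,ys.max()+y0),onz(k,p,78))
E
```

```text
(array([460.36023534,  47.87051805,  74.83043473]), np.float64(0.9590106775138538)) [460.1485873   47.28469066  78.        ] [464.37911102  48.71137097  78.        ]
top 3 (np.float64(300.5), np.float64(238.5)) (np.int64(293), np.int64(308), np.int64(232), np.int64(245)) [460.25867389  54.97602164  78.        ]
scene 31 (np.float64(350.0), np.float64(197.5)) (np.int64(346), np.int64(354), np.int64(195), np.int64(200)) [467.13122497  49.03515019  78.        ]
wrist 122 (np.float64(320.5), np.float64(187.0)) (np.int64(310), np.int64(331), np.int64(179), np.int64(195)) [462.49404311  47.26736009  78.        ]
```

>>> carry_out(targets=[0.0135,0.0025,-0.1,0,0,-0.027,-1,0,0,-0.11,0,0,0,-1,0,0,-0.11,0,0,0,-1,0,0,-0.11,0,0,0,-1,0,0,-0.0975,0,0,0,-1,0,0,0,0,0,0,-1])

```text
t: 3.2
tool_pos: [459.4, 47.3, 183.2]
eef_rot: [0.999, 0.032, -0.003, 0.001]
wrist_force: [-1.5, -0.2, 0.1]
gripper_width: 87.1
grip_force: 0.0
```

>>> carry_out(targets=[0,0,0,0,0,0,1,0,0,0,0,0,0,1,0,0,0,0,0,0,1,0,0,0,0,0,0,1,0,0,0,0,0,0,1,0,0,0,0,0,0,1,0,0,0,0,0,0,1], squeeze=30)

```text
t: 3.78
tool_pos: [462.1, 47.6, 187.2]
eef_rot: [0.999, 0.032, 0.0, -0.0]
wrist_force: [-0.4, 0.1, 0.1]
gripper_width: 48.0
grip_force: 0.0
```

```bash
python3 - <<'E'
from h import *
s=observe();print(s["t"],s["tool_pos"],R.from_quat(s["eef_rot"]).as_matrix()[:2,0],s["wrist_force"],s["moment"],s["gripper_width"],s["grip_force"])
c=read_camera("wrist");cv2.imwrite("pics/w2.png",c["color"][:,:,::-1])
E
```

```text
3.7833 [462.13942789  47.60919864 187.15573778] [0.99799491 0.06329149] [-0.43369745  0.07231124  0.08845238] [-0.0421996   0.15123757  0.00861224] 47.97944025529524 0.0
```

View pics/w2.png

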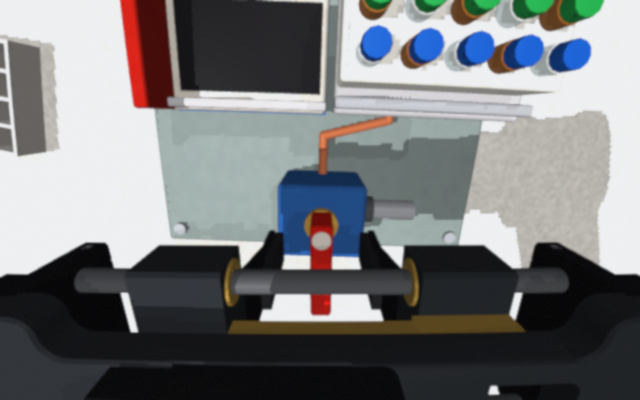

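>>> carry_out(targets=[0,0,0,0,0,0,1,0,0,0,0,0,0,1,0,0,0,0,0,0,1,0,0,0,0,0,0,1,0,0,0,0,0,0,1,0,0,0,0,0,0,1,0,0,0,0,0,0,1,0,0,0,0,0,0,1])

```text
t: 4.5
tool_pos: [461.9, 47.8, 186.8]
eef_rot: [0.999, 0.032, -0.0, -0.0]
wrist_force: [-0.2, 1.0, -0.8]
gripper_width: 12.0
grip_force: 30.0
```

```bash
cat > lift.py <<'E'
from h import *
import os
c=read_camera("scene");g=cv2.cvtColor(c["color"],cv2.COLOR_RGB2GRAY);s=observe()
if not os.path.exists("ref.npy"): np.save("ref.npy",g)
r=np.load("ref.npy");k=8
up=lambda i:cv2.resize(i,None,fx=k,fy=k,interpolation=cv2.INTER_CUBIC)
t=up(r[186:222,300:346]);w=up(g[180:255,297:349])
m=cv2.matchTemplate(w,t,cv2.TM_CCOEFF_NORMED);_,v,_,l=cv2.minMaxLoc(m)
dx,dy=l[0]/k-3,l[1]/k-6
P0,P1=proj(c,[[585,-6,150],[585,-6,100]]);
x=R.from_quat(s["eef_rot"]).as_matrix()[:2,0]
print("t %.2f sunk %.1f mm (dx %.2f dy %.2f score %.3f) yaw %.3f pos %s F %s Mz %.2f w %.1f g %.1f j7 %.2f"%(s["t"],50*dy/(P1-P0)[1],dx,dy,v,np.arctan2(x[1],x[0]),s["tool_pos"].round(1),s["wrist_force"].round(1),s["moment"][2],s["gripper_width"],s["grip_force"],s["joints"][6]),s["moment"].round(2))
E
python3 lift.py;python3 lift.py
```

```text
t 4.55 sunk 0.0 mm (dx 0.00 dy 0.00 score 0.999) yaw 0.063 pos [461.9  47.8 186.8] F [-0.6  1.5 -0.6] Mz -0.02 w 12.2 g 30.0 j7 -1.67 [ 0.2   0.25 -0.02]
t 4.60 sunk 0.0 mm (dx 0.00 dy 0.00 score 0.999) yaw 0.063 pos [461.9  47.8 186.7] F [-0.2  0.3  0. ] Mz -0.03 w 12.3 g 30.0 j7 -1.67 [ 0.2   0.21 -0.03]
```

>>> carry_out(targets=[0,0,0,0,0,0.035,1,0,0,0,0,0,0.035,1,0,0,0,0,0,0,1,0,0,0,0,0,0,1])

```text
t: 4.93
tool_pos: [461.9, 47.9, 186.8]
eef_rot: [0.997, 0.083, -0.0, -0.0]
wrist_force: [-1.0, 2.5, -0.4]
gripper_width: 12.6
grip_force: 30.0
```

```bash
python3 lift.py
```

```text
t 4.98 sunk 0.0 mm (dx 0.00 dy 0.00 score 0.999) yaw 0.167 pos [461.9  47.9 186.8] F [ 0.1  2.7 -0.3] Mz -0.11 w 12.2 g 30.0 j7 -1.56 [ 0.54  0.16 -0.11]
```

>>> carry_out(targets=[0,0,0,0,0,0.035,1,0,0,0,0,0,0,1,0,0,0,0,0,0,1,0,0,0,0,0,0,1,0,0,0,0,0,0,1])

```text
t: 5.4
tool_pos: [461.9, 47.9, 186.8]
eef_rot: [0.994, 0.11, -0.0, -0.0]
wrist_force: [-0.1, 4.3, -0.1]
gripper_width: 12.7
grip_force: 30.0
```

```bash
python3 lift.py
```

```text
t 5.45 sunk 0.0 mm (dx 0.00 dy 0.00 score 0.998) yaw 0.220 pos [461.9  47.9 186.8] F [-0.4  3.5 -1. ] Mz -0.12 w 12.6 g 30.0 j7 -1.51 [ 0.75  0.21 -0.12]
```

>>> carry_out(targets=[0,0,0,0,0,0.035,1,0,0,0,0,0,0,1,0,0,0,0,0,0,1,0,0,0,0,0,0,1,0,0,0,0,0,0,1])

```text
t: 5.87
tool_pos: [461.9, 48.0, 186.7]
eef_rot: [0.991, 0.136, -0.0, -0.0]
wrist_force: [-0.2, 5.1, -1.6]
gripper_width: 12.8
grip_force: 30.0
```

```bash
python3 lift.py
```

```text
t 5.92 sunk 0.0 mm (dx 0.00 dy 0.00 score 0.997) yaw 0.273 pos [461.9  48.  186.8] F [-1.2  4.5 -1.9] Mz -0.14 w 12.5 g 30.0 j7 -1.46 [ 1.07  0.24 -0.14]
```

>>> carry_out(targets=[0,0,0,0,0,0.035,1,0,0,0,0,0,0,1,0,0,0,0,0,0,1,0,0,0,0,0,0,1,0,0,0,0,0,0,1])

```text
t: 6.33
tool_pos: [461.9, 48.0, 186.8]
eef_rot: [0.987, 0.162, -0.0, -0.0]
wrist_force: [-0.5, 5.2, -1.3]
gripper_width: 12.3
grip_force: 30.0
```

```bash
python3 lift.py; python3 - <<'E'
from h import *
c=read_camera("wrist");cv2.imwrite("pics/w3.png",c["color"][:,:,::-1])
E
```

```text
t 6.38 sunk 0.0 mm (dx 0.00 dy 0.00 score 0.997) yaw 0.326 pos [461.9  48.  186.8] F [-0.9  4.7 -1.4] Mz -0.06 w 12.4 g 30.0 j7 -1.40 [ 1.09  0.24 -0.06]
```

View pics/w3.png

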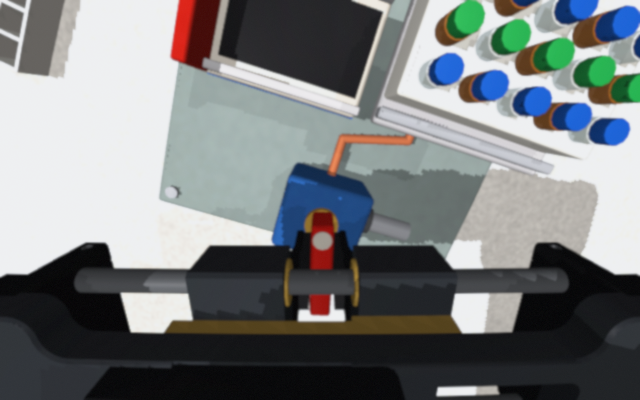

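>>> carry_out(targets=[0,0,0,0,0,0.035,1,0,0,0,0,0,0,1,0,0,0,0,0,0,1,0,0,0,0,0,0,1,0,0,0,0,0,0,1])

```text
t: 6.85
tool_pos: [461.9, 48.1, 186.7]
eef_rot: [0.982, 0.188, -0.0, -0.0]
wrist_force: [0.3, 4.8, -1.1]
gripper_width: 12.0
grip_force: 30.0
```

```bash
python3 lift.py
```

```text
t 6.90 sunk 0.0 mm (dx 0.00 dy 0.00 score 0.996) yaw 0.378 pos [461.9  48.1 186.8] F [-0.4  4.8 -1.2] Mz -0.09 w 12.5 g 30.0 j7 -1.35 [ 1.16  0.22 -0.09]
```

>>> carry_out(targets=[0,0,0,0,0,0.035,1,0,0,0,0,0,0,1,0,0,0,0,0,0,1,0,0,0,0,0,0,1,0,0,0,0,0,0,1])

```text
t: 7.32
tool_pos: [461.8, 48.1, 186.8]
eef_rot: [0.977, 0.214, -0.0, -0.0]
wrist_force: [-1.1, 5.0, -1.3]
gripper_width: 12.2
grip_force: 30.0
```

```bash
python3 lift.py
```

```text
t 7.37 sunk 0.0 mm (dx 0.00 dy 0.00 score 0.996) yaw 0.431 pos [461.8  48.2 186.8] F [-0.9  5.1 -0.8] Mz -0.08 w 12.2 g 30.0 j7 -1.30 [ 1.1   0.3  -0.08]
```

>>> carry_out(targets=[0,0,0,0,0,0.035,1,0,0,0,0,0,0,1,0,0,0,0,0,0,1,0,0,0,0,0,0,1,0,0,0,0,0,0,1])

```text
t: 7.78
tool_pos: [461.8, 48.2, 186.7]
eef_rot: [0.971, 0.239, -0.0, -0.0]
wrist_force: [-0.5, 5.0, -0.5]
gripper_width: 12.5
grip_force: 30.0
```

```bash
python3 lift.py
```

```text
t 7.83 sunk 1.2 mm (dx 0.00 dy 0.38 score 0.979) yaw 0.483 pos [461.8  48.2 186.8] F [-0.6  5.2 -0.7] Mz -0.03 w 12.4 g 30.0 j7 -1.25 [ 1.19  0.33 -0.03]
```

>>> carry_out(targets=[0,0,0,0,0,0.035,1,0,0,0,0,0,0,1,0,0,0,0,0,0,1,0,0,0,0,0,0,1,0,0,0,0,0,0,1])

```text
t: 8.25
tool_pos: [461.8, 48.2, 186.8]
eef_rot: [0.964, 0.265, -0.0, -0.0]
wrist_force: [-0.4, 5.7, -1.2]
gripper_width: 12.5
grip_force: 30.0
```

```bash
python3 lift.py
```

```text
t 8.30 sunk 4.5 mm (dx 0.00 dy 1.38 score 0.960) yaw 0.536 pos [461.8  48.2 186.8] F [-0.9  5.3 -1.9] Mz -0.08 w 12.5 g 30.0 j7 -1.19 [ 1.2   0.29 -0.08]
```

>>> carry_out(targets=[0,0,0,0,0,0,1,0,0,0,0,0,0,1,0,0,0,0,0,0,1,0,0,0,0,0,0,1,0,0,0,0,0,0,1,0,0,0,0,0,0,1])

```text
t: 8.8
tool_pos: [461.8, 48.3, 186.8]
eef_rot: [0.964, 0.265, -0.0, -0.0]
wrist_force: [-0.7, 5.7, -1.1]
gripper_width: 12.4
grip_force: 30.0
```

```bash
python3 lift.py
```

```text
t 8.85 sunk 9.5 mm (dx -0.12 dy 2.88 score 0.928) yaw 0.536 pos [461.8  48.3 186.8] F [-1.9  5.9 -1.2] Mz -0.08 w 12.5 g 30.0 j7 -1.19 [ 1.13  0.33 -0.08]
```

>>> carry_out(targets=[0,0,0,0,0,0,1,0,0,0,0,0,0,1,0,0,0,0,0,0,1,0,0,0,0,0,0,1,0,0,0,0,0,0,1,0,0,0,0,0,0,1,0,0,0,0,0,0,1,0,0,0,0,0,0,1,0,0,0,0,0,0,1,0,0,0,0,0,0,1])

```text
t: 9.68
tool_pos: [461.8, 48.2, 186.8]
eef_rot: [0.964, 0.265, -0.0, -0.0]
wrist_force: [-0.3, 5.8, -1.8]
gripper_width: 12.6
grip_force: 30.0
```

```bash
python3 lift.py
```

```text
t 9.73 sunk 17.7 mm (dx -0.25 dy 5.38 score 0.855) yaw 0.536 pos [461.8  48.3 186.8] F [-0.9  5.4 -1.6] Mz -0.08 w 12.3 g 30.0 j7 -1.19 [ 1.1   0.32 -0.08]
```

Steady at about 9–10 mm/s, a safe rate; let it run on to the bottom.

>>> carry_out(targets=[0,0,0,0,0,0,1,0,0,0,0,0,0,1,0,0,0,0,0,0,1,0,0,0,0,0,0,1,0,0,0,0,0,0,1,0,0,0,0,0,0,1,0,0,0,0,0,0,1,0,0,0,0,0,0,1,0,0,0,0,0,0,1,0,0,0,0,0,0,1])

```text
t: 10.57
tool_pos: [461.8, 48.2, 186.8]
eef_rot: [0.964, 0.265, -0.0, -0.0]
wrist_force: [-0.7, 5.4, -1.3]
gripper_width: 12.3
grip_force: 30.0
```

>>> carry_out(targets=[0,0,0,0,0,0,1,0,0,0,0,0,0,1,0,0,0,0,0,0,1,0,0,0,0,0,0,1,0,0,0,0,0,0,1,0,0,0,0,0,0,1,0,0,0,0,0,0,1,0,0,0,0,0,0,1,0,0,0,0,0,0,1,0,0,0,0,0,0,1])

```text
t: 11.4
tool_pos: [461.8, 48.2, 186.8]
eef_rot: [0.964, 0.265, -0.0, -0.0]
wrist_force: [-0.7, 6.0, -0.5]
gripper_width: 12.8
grip_force: 30.0
```

```bash
python3 lift.py
```

```text
t 11.45 sunk 32.1 mm (dx -0.38 dy 9.75 score 0.749) yaw 0.536 pos [461.8  48.2 186.8] F [-0.8  5.6 -1.4] Mz -0.05 w 12.5 g 30.0 j7 -1.19 [ 1.16  0.3  -0.05]
```

>>> carry_out(targets=[0,0,0,0,0,0,1,0,0,0,0,0,0,1,0,0,0,0,0,0,1,0,0,0,0,0,0,1,0,0,0,0,0,0,1,0,0,0,0,0,0,1,0,0,0,0,0,0,1,0,0,0,0,0,0,1,0,0,0,0,0,0,1,0,0,0,0,0,0,1])

```text
t: 12.28
tool_pos: [461.8, 48.2, 186.8]
eef_rot: [0.964, 0.265, -0.0, -0.0]
wrist_force: [0.1, 5.3, -0.9]
gripper_width: 12.4
grip_force: 30.0
```

>>> carry_out(targets=[0,0,0,0,0,0,1,0,0,0,0,0,0,1,0,0,0,0,0,0,1,0,0,0,0,0,0,1,0,0,0,0,0,0,1,0,0,0,0,0,0,1,0,0,0,0,0,0,1,0,0,0,0,0,0,1,0,0,0,0,0,0,1,0,0,0,0,0,0,1])

```text
t: 13.12
tool_pos: [461.8, 48.2, 186.8]
eef_rot: [0.964, 0.265, -0.0, -0.0]
wrist_force: [-1.0, 5.8, -1.3]
gripper_width: 12.0
grip_force: 30.0
```

```bash
python3 lift.py
```

```text
t 13.17 sunk 45.6 mm (dx -0.50 dy 13.88 score 0.535) yaw 0.536 pos [461.8  48.3 186.8] F [-0.6  5.4 -0.1] Mz -0.04 w 12.8 g 30.0 j7 -1.19 [ 1.14  0.33 -0.04]
```

>>> carry_out(targets=[0,0,0,0,0,0,1,0,0,0,0,0,0,1,0,0,0,0,0,0,1,0,0,0,0,0,0,1,0,0,0,0,0,0,1,0,0,0,0,0,0,1,0,0,0,0,0,0,1,0,0,0,0,0,0,1,0,0,0,0,0,0,1,0,0,0,0,0,0,1])

```text
t: 14.0
tool_pos: [461.8, 48.2, 186.8]
eef_rot: [0.964, 0.265, -0.0, -0.0]
wrist_force: [-1.9, 5.9, -0.9]
gripper_width: 12.1
grip_force: 30.0
```

```bash
python3 lift.py
```

```text
t 14.05 sunk 48.9 mm (dx -0.62 dy 14.88 score 0.474) yaw 0.536 pos [461.8  48.2 186.8] F [-1.1  5.7 -0.8] Mz -0.01 w 12.4 g 30.0 j7 -1.19 [ 1.17  0.29 -0.01]
```

>>> carry_out(targets=[0,0,0,0,0,0,1,0,0,0,0,0,0,1,0,0,0,0,0,0,1,0,0,0,0,0,0,1,0,0,0,0,0,0,1,0,0,0,0,0,0,1,0,0,0,0,0,0,1,0,0,0,0,0,0,1,0,0,0,0,0,0,1,0,0,0,0,0,0,1])

```text
t: 14.88
tool_pos: [461.8, 48.3, 186.8]
eef_rot: [0.964, 0.265, -0.0, -0.0]
wrist_force: [-0.8, 5.4, -1.8]
gripper_width: 12.5
grip_force: 30.0
```

```bash
python3 lift.py; python3 - <<'E'
from h import *
c=read_camera("scene");crop(c,280,165,130,120,4.6,"pics/s2.png")
E
```

```text
t 14.93 sunk 48.9 mm (dx -0.62 dy 14.88 score 0.473) yaw 0.536 pos [461.8  48.2 186.8] F [-0.6  5.3 -1.9] Mz -0.07 w 12.4 g 30.0 j7 -1.19 [ 1.2   0.36 -0.07]
```

View pics/s2.png

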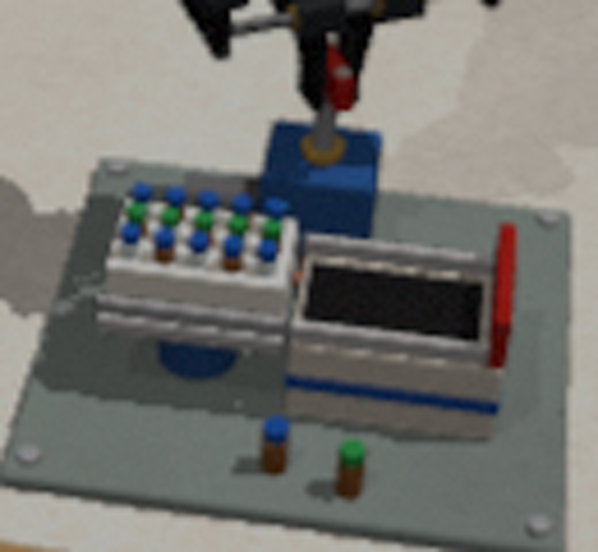

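The platform has stopped at about 49–50 mm, its rails level with the deck's at crop (285,335). Now shut the valve.

>>> carry_out(targets=[0,0,0,0,0,-0.05,1,0,0,0,0,0,-0.05,1,0,0,0,0,0,-0.05,1,0,0,0,0,0,-0.05,1,0,0,0,0,0,-0.05,1,0,0,0,0,0,-0.05,1,0,0,0,0,0,0,1,0,0,0,0,0,0,1])

```text
t: 15.65
tool_pos: [461.9, 47.8, 186.8]
eef_rot: [0.999, 0.044, -0.0, 0.0]
wrist_force: [-1.0, 3.9, -1.4]
gripper_width: 12.2
grip_force: 30.0
```

```bash
python3 lift.py
```

```text
t 15.70 sunk 48.9 mm (dx -0.62 dy 14.88 score 0.472) yaw 0.088 pos [461.9  47.8 186.8] F [ 0.   4.5 -1. ] Mz 0.22 w 12.4 g 30.0 j7 -1.64 [1.   0.27 0.22]
```

>>> carry_out(targets=[0,0,0,0,0,-0.015,1,0,0,0,0,0,0,1,0,0,0,0,0,0,1])

```text
t: 15.95
tool_pos: [461.9, 47.7, 186.8]
eef_rot: [0.999, 0.032, -0.0, -0.0]
wrist_force: [0.2, 6.2, -0.9]
gripper_width: 12.5
grip_force: 30.1
```

```bash
python3 lift.py
```

```text
t 16.00 sunk 48.9 mm (dx -0.62 dy 14.88 score 0.473) yaw 0.064 pos [461.9  47.7 186.8] F [ 0.6  5.7 -1. ] Mz 0.21 w 12.6 g 30.1 j7 -1.66 [1.   0.26 0.21]
```

>>> carry_out(targets=[0,0,0,0,0,-0.015,1,0,0,0,0,0,0,1,0,0,0,0,0,0,1])

```text
t: 16.25
tool_pos: [461.9, 47.7, 186.8]
eef_rot: [1.0, 0.021, -0.0, -0.0]
wrist_force: [-1.4, 5.0, -1.8]
gripper_width: 12.8
grip_force: 30.1
```

```bash
python3 lift.py;python3 lift.py
```

```text
t 16.30 sunk 48.9 mm (dx -0.62 dy 14.88 score 0.467) yaw 0.041 pos [461.9  47.7 186.8] F [-0.3  4.4 -0.8] Mz 0.23 w 12.8 g 30.1 j7 -1.69 [1.02 0.28 0.23]
t 16.35 sunk 48.9 mm (dx -0.62 dy 14.88 score 0.468) yaw 0.042 pos [461.9  47.7 186.8] F [-1.3  4.7 -0.6] Mz 0.21 w 12.4 g 30.1 j7 -1.69 [1.13 0.26 0.21]
```

>>> carry_out(targets=[0,0,0,0,0,-0.013,1,0,0,0,0,0,0,1,0,0,0,0,0,0,1])

```text
t: 16.6
tool_pos: [461.9, 47.7, 186.8]
eef_rot: [1.0, 0.011, -0.0, -0.0]
wrist_force: [-1.4, 5.0, -1.7]
gripper_width: 12.6
grip_force: 30.1
```

```bash
python3 lift.py;python3 lift.py
```

```text
t 16.65 sunk 48.9 mm (dx -0.62 dy 14.88 score 0.467) yaw 0.022 pos [461.9  47.7 186.8] F [-1.   4.5 -0.7] Mz 0.28 w 12.5 g 30.1 j7 -1.71 [1.06 0.29 0.28]
t 16.70 sunk 48.9 mm (dx -0.62 dy 14.88 score 0.467) yaw 0.022 pos [461.9  47.7 186.8] F [-1.8  5.3 -1.1] Mz 0.28 w 12.4 g 30.1 j7 -1.71 [1.1  0.28 0.28]
```

>>> carry_out(targets=[0,0,0,0,0,-0.007,1,0,0,0,0,0,0,1,0,0,0,0,0,0,1])

```text
t: 16.95
tool_pos: [461.9, 47.7, 186.8]
eef_rot: [1.0, 0.006, -0.0, 0.0]
wrist_force: [-0.7, 4.7, -1.1]
gripper_width: 12.6
grip_force: 30.1
```

```bash
python3 lift.py;python3 lift.py
```

```text
t 17.00 sunk 48.9 mm (dx -0.62 dy 14.88 score 0.466) yaw 0.012 pos [461.9  47.7 186.7] F [-0.7  5.4 -1.1] Mz 0.24 w 12.5 g 30.1 j7 -1.72 [1.06 0.28 0.24]
t 17.05 sunk 48.9 mm (dx -0.62 dy 14.88 score 0.467) yaw 0.012 pos [461.9  47.7 186.8] F [-0.4  5.1 -1.3] Mz 0.22 w 12.4 g 30.1 j7 -1.72 [1.06 0.26 0.22]
```

>>> carry_out(targets=[0,0,0,0,0,-0.01,1,0,0,0,0,0,0,1,0,0,0,0,0,0,1])

```text
t: 17.3
tool_pos: [461.9, 47.7, 186.8]
eef_rot: [1.0, -0.002, -0.0, -0.0]
wrist_force: [-0.7, 4.7, -1.2]
gripper_width: 12.6
grip_force: 30.1
```

```bash
python3 lift.py;python3 lift.py
```

```text
t 17.35 sunk 48.9 mm (dx -0.62 dy 14.88 score 0.466) yaw -0.004 pos [461.9  47.7 186.8] F [-1.6  4.5 -1.3] Mz 0.22 w 12.4 g 30.1 j7 -1.73 [1.07 0.29 0.22]
t 17.40 sunk 48.9 mm (dx -0.62 dy 14.88 score 0.466) yaw -0.004 pos [461.9  47.7 186.8] F [-0.5  3.8 -1.1] Mz 0.19 w 12.5 g 30.1 j7 -1.73 [1.   0.27 0.19]
```

```bash
python3 - <<'E'
from h import *
# station yaw from top image: rack/deck rails & plate edges by hough
for n,z,box in(("top",12,(245,158,358,262)),):
    c=read_camera(n);g=cv2.cvtColor(c["color"],cv2.COLOR_RGB2GRAY)
    x0,y0,x1,y1=box;l=cv2.createLineSegmentDetector().detect(g[y0:y1,x0:x1])[0][:,0]
    for a in l:
        p,q=onz(c,(a[0]+x0,a[1]+y0),z),onz(c,(a[2]+x0,a[3]+y0),z);d=q-p
        if np.hypot(*d[:2])>75: t=np.arctan2(d[1],d[0]);print(((p+q)/2)[:2].round(0),np.hypot(*d[:2]).round(),round((t+np.pi/4)%(np.pi/2)-np.pi/4,3))
E
```

```text
[622. 108.] 104.0 0.016
[ 620. -100.] 161.0 0.028
[483. 166.] 77.0 0.003
[ 475. -103.] 115.0 0.06
[407. 162.] 76.0 0.027
[698. 143.] 78.0 0.026
[703. -13.] 148.0 0.035
[413. -59.] 87.0 0.042
[550. 211.] 279.0 0.026
[598. 179.] 82.0 0.031
[639. 106.] 93.0 -0.02
[516.   9.] 93.0 0.153
```

>>> carry_out(targets=[0,0,0,0,0,-0.01,1,0,0,0,0,0,0,1,0,0,0,0,0,0,1])

```text
t: 17.7
tool_pos: [461.9, 47.7, 186.8]
eef_rot: [1.0, -0.009, -0.0, 0.0]
wrist_force: [-0.5, 4.9, -1.3]
gripper_width: 12.9
grip_force: 30.1
```

```bash
python3 lift.py;python3 lift.py
```

```text
t 17.75 sunk 48.9 mm (dx -0.62 dy 14.88 score 0.465) yaw -0.019 pos [461.9  47.7 186.8] F [-0.7  5.8  0. ] Mz 0.33 w 12.7 g 30.1 j7 -1.75 [1.07 0.38 0.33]
t 17.80 sunk 48.9 mm (dx -0.62 dy 14.88 score 0.464) yaw -0.019 pos [461.9  47.6 186.8] F [-0.7  5.1 -1.7] Mz 0.27 w 12.7 g 30.1 j7 -1.75 [1.01 0.24 0.27]
```

>>> carry_out(targets=[0,0,0,0,0,-0.008,1,0,0,0,0,0,0,1,0,0,0,0,0,0,1])

```text
t: 18.05
tool_pos: [461.9, 47.7, 186.8]
eef_rot: [1.0, -0.015, -0.0, 0.0]
wrist_force: [-0.4, 4.6, -0.6]
gripper_width: 12.4
grip_force: 30.3
```

```bash
python3 lift.py;python3 lift.py; python3 lift.py
```

```text
t 18.10 sunk 48.9 mm (dx -0.62 dy 14.88 score 0.464) yaw -0.030 pos [461.9  47.7 186.8] F [-1.6  5.3 -0.5] Mz 0.35 w 12.6 g 30.3 j7 -1.76 [1.   0.27 0.35]
t 18.15 sunk 48.9 mm (dx -0.62 dy 14.88 score 0.466) yaw -0.030 pos [461.9  47.7 186.8] F [-1.1  4.7 -0.1] Mz 0.34 w 12.5 g 30.3 j7 -1.76 [0.96 0.3  0.34]
t 18.20 sunk 48.9 mm (dx -0.62 dy 14.88 score 0.464) yaw -0.030 pos [461.9  47.7 186.8] F [-1.5  4.7 -0.9] Mz 0.43 w 12.5 g 30.3 j7 -1.76 [0.98 0.27 0.43]
```

>>> carry_out(targets=[0,0,0,0,0,0,-1,0,0,0,0,0,0,-1,0,0,0,0,0,0,-1,0,0,0,0,0,0,-1,0,0,0,0,0,0,-1,0,0,0,0,0,0,-1,0,0,0.05,0,0,0,-1,0,0,0.1,0,0,0,-1,0,0,0.1,0,0,0,-1])

```text
t: 18.95
tool_pos: [461.6, 47.3, 237.5]
eef_rot: [1.0, -0.016, -0.001, 0.001]
wrist_force: [0.2, 0.4, -0.1]
gripper_width: 64.2
grip_force: 0.0
```

```bash
python3 - <<'E'
from h import *
s=observe();print(s["tool_pos"],s["wrist_force"],s["gripper_width"])
c=read_camera("wrist");cv2.imwrite("pics/w4.png",c["color"][:,:,::-1])
m=cv2.inRange(c["color"],(110,0,0),(255,70,70));m[:150]=0;m[320:]=0;m[:,:280]=0;m[:,360:]=0
ys,xs=np.nonzero(m);P=np.array([onz(c,(x,y),148)[:2] for x,y in zip(xs,ys)]);print(len(P),P.mean(0))
w,v=np.linalg.eigh(np.cov(P.T));print("yaw",np.arctan(v[1,1]/v[0,1]))
E
```

```text
[461.55562055  47.25550971 237.48675956] [ 0.179879    0.43198012 -0.14168888] 64.19948747290918
846 [462.3173463   46.92724539]
yaw 0.019599690377495246
```

View pics/w4.png

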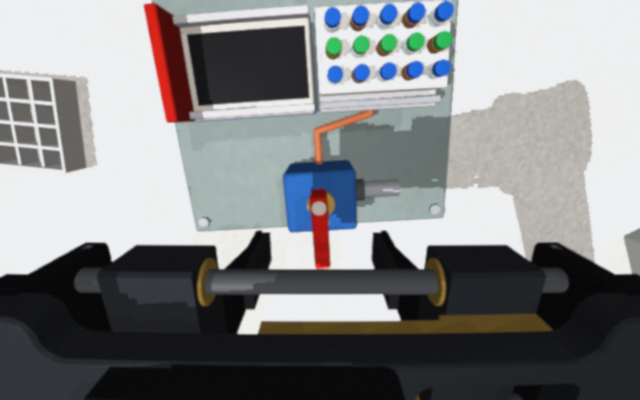

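```bash
python3 - <<'E'
from h import *
c=read_camera("wrist")
print("rack +y,-y ends",onz(c,(316,45),100),onz(c,(452,45),100),"rack x",onz(c,(385,84),100),onz(c,(395,1),100))
print("stop top -y edge",onz(c,(158,4),104.5),onz(c,(189,119),104.5))
print("pred rack -y face px",proj(c,[[590,-55,100],[588.6,-5,100]]))
r=c["color"][60].astype(int);print([tuple(r[x]) for x in range(440,470,3)])
E
```

```text
rack +y,-y ends [597.95108363  47.03907529 100.        ] [595.55708096 -56.6866161  100.        ] rack x [568.63964183  -6.13083024 100.        ] [625.95062702 -11.94898261 100.        ]
stop top -y edge [629.01606624 161.04970903 104.5       ] [547.2214616  150.41489227 104.5       ]
pred rack -y face px [[449.20024526  52.96225264]
 [384.2708758   56.34712556]]
[(np.int64(238), np.int64(239), np.int64(241)), (np.int64(238), np.int64(239), np.int64(241)), (np.int64(196), np.int64(198), np.int64(196)), (np.int64(109), np.int64(119), np.int64(117)), (np.int64(154), np.int64(161), np.int64(160)), (np.int64(237), np.int64(239), np.int64(240)), (np.int64(238), np.int64(239), np.int64(241)), (np.int64(238), np.int64(240), np.int64(241)), (np.int64(238), np.int64(240), np.int64(241)), (np.int64(238), np.int64(240), np.int64(241))]
```

>>> carry_out(targets=[0.128,-0.16,0,0,0,0.013,1,0.128,-0.16,0,0,0,0.013,1,0.128,-0.16,0,0,0,0.013,1,0.128,-0.16,0,0,0,0,1,0.128,-0.16,0,0,0,0,1,0,-0.05,0,0,0,0,1,0,0,0,0,0,0,1,0,0,0,0,0,0,1,0,0,0,0,0,0,1,0,0,0,0,0,0,1], squeeze=10)

```text
t: 19.88
tool_pos: [589.6, -120.1, 237.0]
eef_rot: [1.0, 0.015, 0.0, -0.001]
wrist_force: [-0.5, -0.2, 0.3]
gripper_width: 22.2
grip_force: 0.0
```

>>> carry_out(targets=[0,0,-0.1,0,0,0,1,0,0,-0.1,0,0,0,1,0,0,-0.1,0,0,0,1,0,0,-0.1,0,0,0,1,0,0,-0.025,0,0,0,1,0,0,0,0,0,0,1,0,0,0,0,0,0,1,0,0,0,0,0,0,1])

```text
t: 20.55
tool_pos: [590.8, -122.1, 153.4]
eef_rot: [1.0, 0.014, 0.001, -0.0]
wrist_force: [0.2, 0.1, 0.4]
gripper_width: 0.6
grip_force: 0.0
```

```bash
python3 - <<'E'
from h import *
s=observe();print(s["t"],s["tool_pos"],s["wrist_force"],s["gripper_width"])
c=read_camera("wrist");cv2.imwrite("pics/w5.png",c["color"][:,:,::-1])
E
```

```text
20.55 [ 590.82897905 -122.10548915  153.42859407] [0.15701796 0.11811282 0.42228968] 0.57766745708588
```

>>> carry_out(targets=[0,0.04,0,0,0,0,1,0,0.04,0,0,0,0,1,0,0.04,0,0,0,0,1,0,0.04,0,0,0,0,1,0,0.04,0,0,0,0,1,0,0.015,0,0,0,0,1,0,0.015,0,0,0,0,1,0,0.015,0,0,0,0,1,0,0.015,0,0,0,0,1,0,0.015,0,0,0,0,1])

```text
t: 21.43
tool_pos: [589.9, -67.6, 151.8]
eef_rot: [1.0, 0.013, -0.0, 0.0]
wrist_force: [0.9, 0.4, -0.6]
gripper_width: 0.4
grip_force: 0.0
```

```bash
python3 - <<'E'
from h import *
s=observe();print(s["t"],s["tool_pos"],s["wrist_force"],s["moment"])
E
```

```text
21.4333 [589.94373041 -67.56529416 151.80730201] [ 0.91896055  0.36351844 -0.63085708] [-0.07906895  0.17358307  0.01573203]
```

>>> carry_out(targets=[0,0.015,0,0,0,0,1,0,0.015,0,0,0,0,1,0,0.015,0,0,0,0,1,0,0.015,0,0,0,0,1,0,0.015,0,0,0,0,1,-0.001,0.015,0,0,0,0,1,0,0.015,0,0,0,0,1,0,0.015,0,0,0,0,1,-0.001,0.015,0,0,0,0,1,0,0.015,0,0,0,0,1])

```text
t: 22.27
tool_pos: [589.5, -37.1, 151.8]
eef_rot: [1.0, 0.014, -0.0, 0.0]
wrist_force: [0.4, -2.2, -0.1]
gripper_width: 0.8
grip_force: 1.2
```

```bash
python3 - <<'E'
from h import *
s=observe();print(s["t"],s["tool_pos"],s["wrist_force"],s["moment"])
c=read_camera("wrist");a=c["color"];b=read_camera("scene");B=cv2.resize(b["color"][165:285,280:410],None,fx=3.33,fy=3.33,interpolation=2)
cv2.imwrite("pics/mix.png",np.hstack([cv2.resize(a,(400,250)),cv2.resize(B,(400,369))[:250]])[:,:,::-1])
E
```

```text
22.2667 [589.54398813 -37.11934977 151.78920403] [ 0.36263693 -2.23029317 -0.11488697] [-0.54497661  0.16470112  0.03042406]
```

View pics/mix.png

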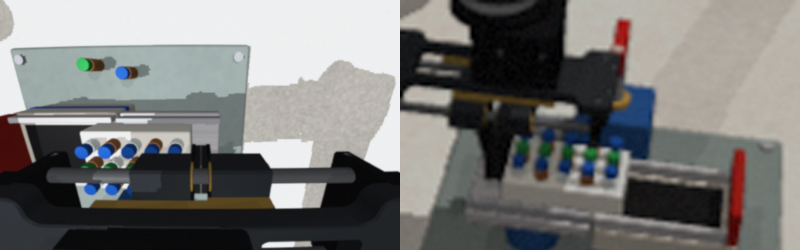

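>>> carry_out(targets=[0,0.016,0,0,0,0,1,-0.001,0.016,0,0,0,0,1,0,0.016,0,0,0,0,1,-0.001,0.016,0,0,0,0,1,0,0.016,0,0,0,0,1,-0.001,0.016,0,0,0,0,1,0,0.016,0,0,0,0,1,-0.001,0.016,0,0,0,0,1,0,0.016,0,0,0,0,1,0,0.016,0,0,0,0,1])

```text
t: 23.2
tool_pos: [588.9, -5.4, 152.0]
eef_rot: [1.0, 0.014, 0.0, 0.0]
wrist_force: [-0.2, -3.5, 2.3]
gripper_width: 0.8
grip_force: 1.8
```

>>> carry_out(targets=[0,0.016,0,0,0,0,1,-0.001,0.016,0,0,0,0,1,0,0.016,0,0,0,0,1,-0.001,0.016,0,0,0,0,1,0,0.016,0,0,0,0,1,-0.001,0.016,0,0,0,0,1,0,0.016,0,0,0,0,1,-0.001,0.016,0,0,0,0,1,0,0.016,0,0,0,0,1])

```text
t: 23.95
tool_pos: [587.9, 23.8, 151.7]
eef_rot: [1.0, 0.014, -0.0, -0.0]
wrist_force: [-0.3, -3.6, 2.7]
gripper_width: 0.5
grip_force: 1.9
```

```bash
python3 - <<'E'
from h import *
s=observe();print(s["t"],s["tool_pos"],s["wrist_force"],s["moment"])
c=read_camera("scene")
for z in (100,):
  print("pred stop face & rack +y edge px",proj(c,[[620,159,100],[620,109,100],[555,159,100]]))
# red plate left edge column & white rack right edge along rows
for y in range(196,226,3):
  r=c["color"][y,330:400].astype(int);print(y,"".join("R" if p[0]>p[1]+50 else ("W" if p.min()>150 else ("g" if p.min()>80 else ".")) for p in r))
E
```

```text
23.95 [587.87961223  23.82691574 151.707865  ] [-0.32323231 -3.64682592  2.6757993 ] [-0.91250517  0.18213762 -0.02379387]
pred stop face & rack +y edge px [[386.35579028 233.75963343]
 [366.06768871 230.8303879 ]
 [388.18078237 216.93296417]]
196 .............................................gWWWWWWWWWWWWWWWWWWWWWWWW
199 .............................................gWWWWWWWWWWWWWWWWWWWWWWWW
202 ....gWg.....................................gWWWWWWWWWWWWWWWWWWWWWWWWW
205 ................................gggg........gWWWWWWWWWWWWWWWWWWWWWWWWW
208 ...........................................ggggggggggggggWWWWWWWWWWWWW
211 ................................gg......gggggggggggggggggggggggggggggg
214 ...............gggg.....gg.....ggg......g.....gggggggggggg.RRRgggggggg
217 .........g......gg.....ggg....ggg.....gWgg...gggggggggggggRRRRgggggggg
220 ........gg.....ggg....gggg....gWWg...ggWg....gWgggggggggg.RRRRgggggggg
223 .......gggggggggg.....ggg....gggg....gggg....WWgg.........RRRRgggggggg
```

>>> carry_out(targets=[0,0.012,0,0,0,0,1,-0.001,0.012,0,0,0,0,1,0,0.012,0,0,0,0,1,0,0.01,0,0,0,0,1,-0.001,0.008,0,0,0,0,1,0,0.006,0,0,0,0,1,0,0.005,0,0,0,0,1,0,0.005,0,0,0,0,1])

```text
t: 24.67
tool_pos: [587.3, 37.8, 151.5]
eef_rot: [1.0, 0.014, -0.0, -0.0]
wrist_force: [-0.2, -1.3, -0.5]
gripper_width: 0.5
grip_force: 0.9
```

>>> carry_out(targets=[0,0.004,0,0,0,0,1,0,0.004,0,0,0,0,1,0,0.004,0,0,0,0,1,0,0.004,0,0,0,0,1,0,0.004,0,0,0,0,1])

```text
t: 25.08
tool_pos: [587.4, 41.5, 151.6]
eef_rot: [1.0, 0.014, -0.0, 0.0]
wrist_force: [-0.4, -2.3, -1.3]
gripper_width: 0.7
grip_force: 0.9
```

>>> carry_out(targets=[0,0.003,0,0,0,0,1,0,0.003,0,0,0,0,1,0,0.003,0,0,0,0,1,0,0.003,0,0,0,0,1])

```text
t: 25.42
tool_pos: [587.6, 43.8, 151.8]
eef_rot: [1.0, 0.014, -0.0, 0.0]
wrist_force: [1.0, -1.7, -1.0]
gripper_width: 0.5
grip_force: 0.9
```

```bash
cat > gap.py <<'E'
from h import *
s=observe();print(s["t"],s["tool_pos"],s["wrist_force"])
c=read_camera("scene")
for y in range(214,238,3):
  r=c["color"][y,350:400].astype(int);print(y,"".join("R" if p[0]>p[1]+40 else ("W" if p.min()>140 else ("g" if p.min()>80 else ".")) for p in r))
E
python3 gap.py
```

```text
25.4167 [587.55139261  43.84467671 151.77559331] [ 1.0476703  -1.68399452 -1.04045821]
214 ...........ggg.....gg.......gg....gggg.RRRgggggggg
217 ...ggg.....ggg....gWWg....gWWg....ggggRRRRgggggggg
220 ...ggg....ggg.....ggg.....ggg....WWgg.RRRRgggggggg
223 ..ggg.....ggg.....ggg....WWgg....WWg..RRRRgggggggg
226 ggggg.....gggggggWWWg....gWWg...gWWg..RRRRgggggggg
229 gggggggggggggggWWWggg....gggggggWWgg.RRRRRgggggggg
232 gggggggggggggggggggggggggWWWWWWWWWg..RRRRRgggggggg
235 gggggggggggggggggggggggggggggggggg.g.RRRR.gggggggg
```

Two or three pixels (~4–6 mm) are left; keep creeping.

>>> carry_out(targets=[0,0.003,0,0,0,0,1,0,0.003,0,0,0,0,1,0,0.003,0,0,0,0,1,0,0.003,0,0,0,0,1])

```text
t: 25.8
tool_pos: [587.6, 46.3, 151.8]
eef_rot: [1.0, 0.014, 0.0, 0.0]
wrist_force: [-0.7, -1.6, -1.8]
gripper_width: 0.5
grip_force: 0.9
```

>>> carry_out(targets=[0,0.002,0,0,0,0,1,0,0.002,0,0,0,0,1,0,0.002,0,0,0,0,1])

```text
t: 26.05
tool_pos: [587.6, 47.4, 151.8]
eef_rot: [1.0, 0.014, -0.0, 0.0]
wrist_force: [-0.8, -1.5, -0.8]
gripper_width: 0.4
grip_force: 0.9
```

>>> carry_out(targets=[0,0.002,0,0,0,0,1,0,0.002,0,0,0,0,1])

```text
t: 26.22
tool_pos: [587.6, 48.2, 151.8]
eef_rot: [1.0, 0.014, -0.0, 0.0]
wrist_force: [-0.4, -1.4, -1.6]
gripper_width: 0.7
grip_force: 0.9
```

```bash
python3 gap.py
```

```text
26.2167 [587.58080224  48.20655998 151.801394  ] [-0.42950381 -1.42977889 -1.61675883]
214 .............ggg.....gg............ggg.RRRgggggggg
217 .....ggg.....ggg....WWWg....ggg....gggRRRR.ggggggg
220 .....ggg...gggg.....ggg....ggg.....WWgRRRRgggggggg
223 ....ggg.....ggg....ggWg...ggggg...gWWgRRRRgggggggg
226 gggggg......gggg..gWWgg....gWg....gWg.RRRRgggggggg
229 ggggggggggggggggggWggg....ggggggggWWgRRRRRgggggggg
232 gggggggggggggggggggggggggWWWWWWWWWWWgRRRRRgggggggg
235 gggggggggggggggggggggggggggggggggggg.RRRR.gggggggg
```

>>> carry_out(targets=[0,0.002,0,0,0,0,1,0,0.002,0,0,0,0,1])

```text
t: 26.43
tool_pos: [587.6, 49.0, 151.8]
eef_rot: [1.0, 0.014, -0.0, 0.0]
wrist_force: [-0.2, -1.7, -1.6]
gripper_width: 0.5
grip_force: 0.9
```

>>> carry_out(targets=[0,0.002,0,0,0,0,1,0,0.001,0,0,0,0,1])

```text
t: 26.6
tool_pos: [587.6, 49.6, 151.8]
eef_rot: [1.0, 0.014, -0.0, 0.0]
wrist_force: [-0.1, -2.8, -1.3]
gripper_width: 0.4
grip_force: 0.9
```

```bash
python3 gap.py
```

```text
26.6 [587.56918386  49.64741405 151.78152679] [-0.05992892 -2.76050454 -1.33205057]
214 ..............gg.....ggg............gg.RRRgggggggg
217 ......gg.....ggg....gWWg....ggg.....ggRRRR.ggggggg
220 .....gggg...ggg.....ggg.....ggg....gWgRRRRgggggggg
223 g...gggg....ggg.....gWgg...gWWg....gWgRRRRgggggggg
226 ggggggg.....gggg.ggWWWg....gWgg....WWgRRRRgggggggg
229 ggggggggggggggggggWgggg....ggggggggWg.RRRRgggggggg
232 gggggggggggggggggggggggggWWWWWWWWWWWgRRRRRgggggggg
235 gggggggggggggggggggggggggggggggggggg.RRRR.gggggggg
```

>>> carry_out(targets=[0,0.002,0,0,0,0,1,0,0.002,0,0,0,0,1])

```text
t: 26.82
tool_pos: [587.6, 50.2, 151.8]
eef_rot: [1.0, 0.014, -0.0, 0.0]
wrist_force: [-0.3, -2.9, -0.6]
gripper_width: 0.5
grip_force: 1.4
```

```bash
python3 gap.py|head -1
```

```text
26.8167 [587.59502867  50.19072947 151.79413486] [-0.288777   -2.87765661 -0.5924411 ]
```

>>> carry_out(targets=[0,0.002,0,0,0,0,1,0,0,0,0,0,0,1])

```text
t: 27.03
tool_pos: [587.6, 50.2, 151.8]
eef_rot: [1.0, 0.013, 0.0, 0.0]
wrist_force: [0.0, -4.4, -0.7]
gripper_width: 0.1
grip_force: 1.7
```

>>> carry_out(targets=[0,0.002,0,0,0,0,1,0,0,0,0,0,0,1])

```text
t: 27.2
tool_pos: [587.6, 50.3, 151.8]
eef_rot: [1.0, 0.013, -0.0, 0.001]
wrist_force: [-0.1, -3.8, -1.0]
gripper_width: 0.6
grip_force: 2.4
```

>>> carry_out(targets=[0,0.002,0,0,0,0,1,0,0.002,0,0,0,0,1,0,0,0,0,0,0,1])

```text
t: 27.45
tool_pos: [587.6, 50.4, 151.8]
eef_rot: [1.0, 0.013, -0.0, 0.001]
wrist_force: [-0.5, -5.0, 0.3]
gripper_width: 0.2
grip_force: 3.1
```

```bash
python3 gap.py|head -1
```

```text
27.45 [587.63677174  50.37191482 151.81942068] [-0.49635157 -5.01365627  0.2635169 ]
```

>>> carry_out(targets=[0,-0.005,0,0,0,0,1,0,-0.01,0,0,0,0,1,0,-0.03,0,0,0,0,1,0,-0.08,0,0,0,0,1,0,-0.1,0,0,0,0,1,0,-0.1,0,0,0,0,1,0,0,0.15,0,0,0,1,0,0,0.2,0,0,0,1,0,0,0.2,0,0,0,1,0,0,0,0,0,0,1])

```text
t: 28.33
tool_pos: [591.6, -12.8, 270.5]
eef_rot: [1.0, 0.014, 0.007, -0.002]
wrist_force: [0.6, -1.0, 1.7]
gripper_width: 0.6
grip_force: 0.0
```

```bash
python3 - <<'E'
from h import *
s=observe();print(s["t"],s["tool_pos"],s["wrist_force"])
c=read_camera("wrist");cv2.imwrite("pics/end.png",c["color"][:,:,::-1])
# stop/rack gap row scans in wrist view, deck centre & edges
for x in(565,588,610):
  y=np.arange(140,172,1.);p=proj(c,np.c_[0*y+x,y,0*y+98]);print(x,"".join("R" if q[0]>q[1]+50 else("W" if q.min()>150 else("g" if q.min()>80 else ".")) for q in (c["color"][int(b.round()),int(a.round())].astype(int) if 0<=a<639.4 and 0<=b<399.4 else np.zeros(3,int) for a,b in p)))
E
python3 gap.py
```

```text
28.3333 [591.57607627 -12.78736372 270.47389439] [ 0.59031771 -0.99127915  1.65099226]
565 ..gggggg...............RRRRRRRRW
588 gg.............ggg....RRRRRRRRRR
610 WWWWWWWWWWWWWWWWWWg.RRRRRRRRRRRR
28.3833 [590.27660611 -12.45987157 267.01920243] [ 0.03710975 -0.35385959 -0.69876499]
214 gWg...........gg.....ggg.....ggg....gg.RRRgggggggg
217 g.....ggg....gWWg...gWWg....gggg....ggRRRRgggggggg
220 g....gWWg...gWWg.....ggg....ggg....gWgRRRRgggggggg
223 g...gWWg....gggg....gWgg...ggWg....gWgRRRRgggggggg
226 gggggggg....WWggggggWWg....gWgg....gWgRRRRgggggggg
229 WWWWWWWWWWWWWWWggWWgggg....ggggggggWWgRRRRgggggggg
232 ggggggggggggggggggggggggWWWWWWWWWWWWg.RRRRgggggggg
235 Wggggggggggggggggggggggggggggggggggg.RRRRggggggggg
```

Rack rests against the stop, valve is shut, platform is down, and the arm is clear. Let it settle, then hand in.

>>> carry_out(targets=[0,0,0,0,0,0,1,0,0,0,0,0,0,1,0,0,0,0,0,0,1])

```text
t: 28.68
tool_pos: [586.8, -12.6, 260.2]
eef_rot: [1.0, 0.014, -0.001, 0.0]
wrist_force: [0.2, -0.3, -0.0]
gripper_width: 0.7
grip_force: 0.0
```

```bash
python3 -c "
from plant import *
print(hand_in())"
```

```text
the job is handed in; nothing more can be done
None
```

I handed the job in at about 29 s: the lift sank at about 9 mm/s to its bottom stop, I then shut the valve snug (about 0.4 N m at the handle), slid the rack across against the end stop with about 5 N, and left the arm clear; no verdict came back.

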